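Slide a bearing ring along the rail into the open corner of a locating plate

TASK

Load the bearing ring into the open corner of the locating plate, the one not blanked by the round steel plug: with the fingertips push the ring back against the far rail while it is still between the two scribed lines, then slide it along the rail, keeping it against the rail, until it sits fully home in the corner, touching rail and end stop. Only push it: it stays flat on the plate and is never picked up. Leave the end caps and the other things round about where they are.

Things in the scene. Friction and masses are not known exactly. Their poses are not given: they have to be found in the camera images.
- locator: Grey-painted locating plate, fixed to the worktop, 110 mm (its x) by 320 mm (its y), 10 mm thick. Origin: on its underside, midway along, 58 mm behind its front edge; z up, x points across the plate to the steel rail on its far side, y along the rail to the left. Two scribed lines run across it at y = +65 and -65 mm. Between the corner pockets it is open towards the robot.
- rail_mid (a point): Middle of the rail's inner face at the plate's top (plate frame x = +40, y = 0, z = 10 mm). The rail is straight, 12 mm thick, 14 mm high above the plate, and runs the whole 320 mm length. An open cardboard carton, over 90 mm high, stands 20 to 60 mm behind the rail: keep the gripper body clear of it.
- stop_left (a point): Left end stop, inner face at the plate's top (plate y = +145 mm, x = +13 mm), 15 mm thick, 12 mm high above the plate, from the rail forward to the lip. The corner pocket it forms is closed in front by a lip 10 mm thick (x = -28 to -18 mm), 12 mm high, from the stop inward to y = 114 mm: 58 mm wide between lip and rail, open towards the middle.
- stop_right (a point): Right end stop, mirror image of the left: inner face at plate y = -145 mm, with the same lip, reaching inward to y = -114 mm.
- bearing: Steel bearing ring lying flat and loose on the plate, 54 mm outer diameter, 12 mm thick, 0.14 kg; slides under 1 to 2 N. Pressed hard into the rail at a slant it wedges between finger and rail; pushed nearly parallel to the rail it slides freely. Origin: centre of its underside, z up. It starts near the middle of the plate, 20 to 45 mm away from the rail. Against the rail its centre lies at x = +13 mm of the plate.
- nest: Thin flat turned circle (42 mm) marked on the plate in the open corner, nothing standing up. Origin: on the plate's top, just where the ring's centre lies when it touches rail and end stop: x = +13 mm, y = +118 or -118 mm of the plate (left or right end varies).
- plug: Round steel blanking plug, 53 mm diameter, 20 mm high with a screw head on top (28 mm in all), fixed in the other corner. Origin: centre of its underside, on the plate's top.
- cap_left: Loose black plastic end cap, 32x17x17 mm, lying on the plate in front of the left lip, lengthwise along the rail direction (give or take some 10 degrees). Origin: centre of its underside. To be left alone.
- cap_right: The same, in front of the right lip. To be left alone.
- gauge: Plug gauge, 108x16x16 mm, lying left of the plate. Origin: centre of its underside. To be left alone.
- cutters: Cutters, 143x56x11 mm, lying right of the plate. Origin: centre of the underside. To be left alone.
- cap_1: Loose black end cap, 32x17x17 mm, on the worktop to the right of the plate. Origin: centre of its underside. To be left alone.
- cap_4: Another such end cap beside it. To be left alone.
Things that resemble listed ones, but are neither listed nor needed, are in the scene too. Of the things that look like the bearing, the larger one is meant.

How it is judged:
On the way, in this order (a step that is already met when the one before it is completed fails the run):
1. the ring lies against the rail, its centre between the scribed lines (x of bearing in the frame of locator above 0.0095 m and y of bearing in the frame of locator between -0.065 and 0.065 m and z of bearing in the frame of locator below 0.0135 m and angle between bearing's own z axis and vertical below 0.12 rad), for 0.1 s.
2. the ring is home in the open corner (horizontal distance between bearing and nest below 0.004 m and x of bearing in the frame of locator above 0.0095 m and z of bearing in the frame of locator below 0.0135 m and angle between bearing's own z axis and vertical below 0.12 rad), for 0.2 s.
At the end, for the whole second after the job is handed in: The ring lies flat and still on the plate in the open corner, its centre within 4 mm of the point where it touches rail and end stop and within 3.5 mm of touching the rail (all of step 2 and linear speed of bearing below 0.01 m/s).
It fails at once if the ring is lifted off the plate or tipped (z of bearing in the frame of locator above 0.015 m or angle between bearing's own z axis and vertical above 0.15 rad).
It fails at once if the ring's centre is well past a scribed line (5 mm) while the ring is more than 8 mm off the rail (x of bearing in the frame of locator below 0.005 m and (y of bearing in the frame of locator above 0.07 m or y of bearing in the frame of locator below -0.07 m)).
It fails at once if an end cap on the plate or any other thing round about is moved more than 15 mm (distance of any of cap_left, cap_right, gauge, cutters, cap_1, cap_4 from where it was at the start of the episode above 0.015 m).
It also fails if it takes over 48 s, if anything falls off the work surface, if the arm or the gripper's body presses on something with over 40 N, if the wrist force passes 120 N, or if a joint passes its speed limit or range.

ROBOT

A 7-joint arm with a two-finger parallel gripper is mounted at the origin on a cart in front of the work surface, level with it; the furniture and walls round the work are solid. World frame = base frame: x ahead of the robot, y to its left, z up, the work surface at z = 0. Lengths are in m, angles in rad, forces in N, time in s.
With the tool pointing down it reaches from about 0.425 to 0.875 m from the base axis. Payload 8.4 kg.
Tool frame: the origin (TCP) lies at the very end of the fingers, on their centre line; the grasp point (between the pads) lies 19 mm behind it (grasp_offset is the distance from the TCP to the grasp point, in m); z points along the fingers, y is the direction in which the jaws open and shut (so a half turn about z gives the same grasp; the last joint's range is limited). The gripper opens to 85 mm and grips with 20 to 120 N. Pads are 22 mm wide; open, the fingers measure 114 mm over their backs; the gripper's body (76 mm by 85 mm) begins 54 mm behind the grasp point. The pads swing forward as they close: fully open they stand 13 mm farther back than shut.
Start: joints at [1.215, 0.333, 0.04, 1.465, -0.013, 1.343, -0.059], TCP at [0.165, -0.629, 0.231] pointing down, gripper open.
Joint ranges: [-2.58, 2.58], [-0.38, 2.09], [-1.3, 1.39], [0.25, 2.4], [-1.5, 4.64], [0.08, 2.09], [-2.65, 2.65]. Speed limits (rad/s): [2.22, 2.22, 2.79, 2.79, 3.14, 3.14, 3.14].

INTERFACE

Orientations are given as a rotation vector (axis times angle).
In Python, from bench import * gives the robot as it stands.
- The arm moves only by the tool jog_arm, never from a script. Its argument "deltas" is a list of rows, each a list of 4 numbers: the shift along the tool's x, y, z in cm, then the turn about the tool's z in rad. In form: [[x, y, z, roll], ...]. A call has exactly 8 rows; each row is the pose to reach, as a shift and turn from the pose measured when the call began, along the tool's axes at that moment; what a row does not reach only later rows make up. A row lasts 1/10 s, in which the tool goes at most 50 mm and 8.59 degrees, less where a joint would pass 70% of its speed; a pose out of reach is approached as far as the arm can. A call with a gripper value outside its range is refused whole. "gripper" is the finger opening in cm, from 0 to 8.54, set as the call begins (left out, the last holds). The fingers move at their own pace and stop on an object; "squeeze" is the grip in N (left out, the last holds). Time passes only in rows, so rows that repeat a pose let the fingers close, or fill a call up. It gives the time, the measured TCP pose, the force and the opening at its end, in the units of the state.
- sense(): the state, without advancing time (a new reading comes with each control period).
- get_image(name): name is "side" or "top" or "wrist"; returns a dict with "frame" (480x640x3 uint8, red, green, blue), "depth" (480x640 float32, m along the optical axis (not along the pixel's ray), 0 where there is no reading), "camera_matrix" (3x3 intrinsics, pixels), "rvec" (rotation vector, rad) and "tvec" (3), from world to camera coordinates, as OpenCV has them; the wrist camera has in their place "tool_from_camera" (4x4, takes a point from camera to tool coordinates, whose origin is the TCP and whose axes are the flange's). Camera axes: x right, y down, z forward; pixel columns grow to the right and rows downward; lengths in m; the calibration is good to about 2 mm. A picture is of the moment at which its call begins: read the wrist's pose just before it.
- finish_job(): hands the job in, once; it reports no verdict.
Trained networks look in a picture, given as the dict that the camera call returned (one of the last four; its "shot" number tells which), for a name from the list of things; names that differ only in an ending like _2 or _b are one class to them, and where a whole thing is asked for, a point or a joint stands for the part that bears it (a point fixed in the world has none). Each returns a list of dicts, best first, with "conf" (0 to 1); they miss things now and then, are a little off and sometimes report something else, mostly with a low value. They report only what shows in the picture. A call takes as long as a camera call. They do not tell look-alikes from the thing itself.
- spot_in(picture, name): "point" ([column, row] in pixels, amid what is visible of it).
The state is a dict: "clock": time; "joint_positions": joint angles; "qd": joint speeds; "joint_torque": joint torques, N m; "tool_pos": TCP position; "ee_rot": TCP orientation; "contact_force": force on the tool from outside, world axes, zero at the start; "torque": the same for the moment, N m; "opening": opening from 0.0 (shut) to 1.0 (fully open).
Only numpy, scipy, OpenCV 4.12 (cv2) and the standard library are available. Lean on these libraries where they do the work, as an engineer would, in place of code of your own. Each camera call takes 0.05 s, during which the arm holds its last target. There are 200 camera calls.

## Working session

There is one attempt and no reset: what is moved stays moved. The work goes in short steps, Python scripts to look and compute and a tool call to move; the robot and the scene stay as the last step left them, time stands still between calls to the robot, and variables do not carry over. Pictures are saved under pics/ and viewed, about 8 in all and at most 12, crops included, and the job is handed in when it is done.

Besides the shell and the picture viewer there is one more tool, called as name(argument=value, ...) on one line, values as JSON. jog_arm: Moves the arm, as the interface text tells. Its arguments: {"type":"object","properties":{"deltas":{"type":"array"},"gripper":{"type":"number"},"squeeze":{"type":"number"}},"required":["deltas"]}

```bash
mkdir -p pics
cat > h.py <<'E'
from bench import *
import numpy as np, cv2
def w(p,uv,z=None):
    """pixel->world; on plane z, or by depth"""
    K=p["camera_matrix"];R=cv2.Rodrigues(np.array(p["rvec"],float))[0];t=np.array(p["tvec"],float).ravel()
    r=np.linalg.inv(K)@np.array([uv[0],uv[1],1.]);c=-R.T@t;d=R.T@r
    if z is None: s=p["depth"][int(round(uv[1])),int(round(uv[0]))]
    else: s=(z-c[2])/d[2]
    return c+s*d
def px(p,X):
    return cv2.projectPoints(np.array(X,float).reshape(-1,3),np.array(p["rvec"],float),np.array(p["tvec"],float),np.array(p["camera_matrix"]),None)[0].reshape(-1,2)
E
python3 - <<'E'
from h import *
s=sense();print(s["clock"],s["tool_pos"],s["ee_rot"],s["opening"])
p=get_image("top");cv2.imwrite("pics/top0.png",p["frame"][:,:,::-1])
for n in ["locator","bearing","nest","plug","cap_left","rail_mid","stop_left","stop_right","gauge","cutters"]:
    for d in spot_in(p,n)[:4]: print(n,np.round(d["point"]),round(d["conf"],2),np.round(w(p,d["point"]),3))
E
```

```text
0.0 [ 0.1649478  -0.6282474   0.23041066] [-3.11413431e+00 -4.02052923e-01  4.92726233e-04] 0.9987891284463581
locator [287. 239.] 0.62 [0.489 0.244 0.012]
bearing [301. 250.] 0.62 [0.461 0.21  0.021]
bearing [195. 242.] 0.56 [0.48  0.462 0.007]
nest [343. 229.] 0.68 [0.512 0.111 0.008]
plug [242. 229.] 0.55 [0.509 0.345 0.039]
plug [287. 240.] 0.38 [0.485 0.243 0.009]
rail_mid [286. 240.] 0.97 [0.484 0.245 0.01 ]
stop_left [287. 241.] 0.72 [0.483 0.244 0.011]
gauge [154. 243.] 0.84 [0.477 0.558 0.012]
cutters [404. 240.] 0.57 [ 0.488 -0.036 -0.005]
```

View pics/top0.png

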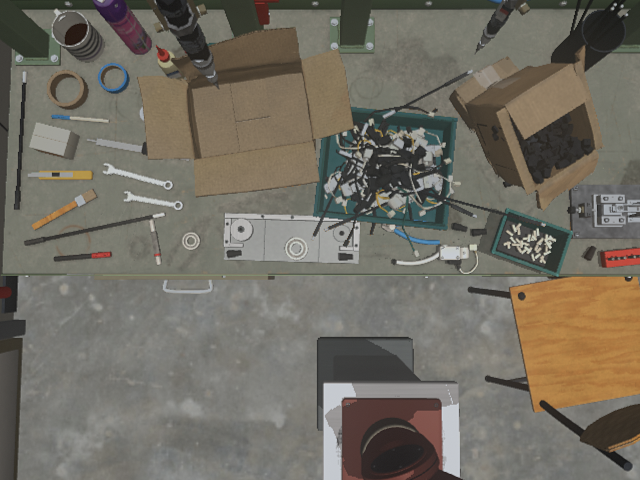

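The plate is at about columns 224–360, rows 213–262. The ring candidates are (296,248) on the plate and a smaller one at (191,240) off the plate. The larger one on the plate fits. The plug is on the left (241,229) and the nest on the right (343,229). I'll confirm in an enlarged crop.

Run:
```python
from h import *
p=get_image("top");f=p["frame"][195:280,215:375]
cv2.imwrite("pics/top1.png",cv2.resize(f,None,fx=5,fy=5,interpolation=cv2.INTER_CUBIC)[:,:,::-1])
q=get_image("side");cv2.imwrite("pics/side1.png",q["frame"][:,:,::-1])
```

```text
(no output)
```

View pics/top1.png

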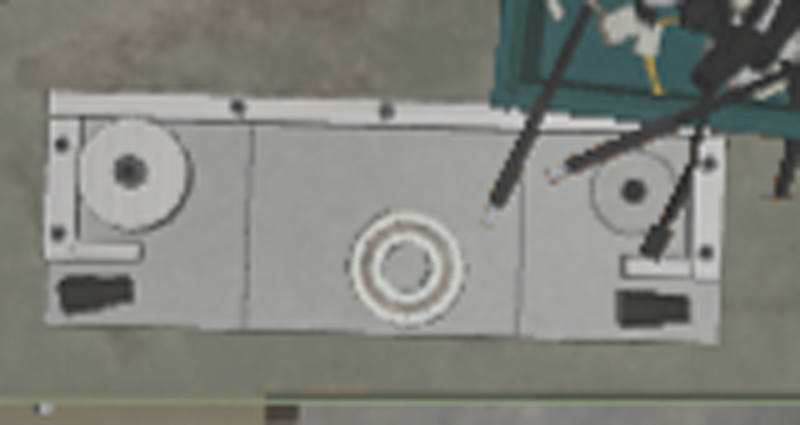

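View pics/side1.png

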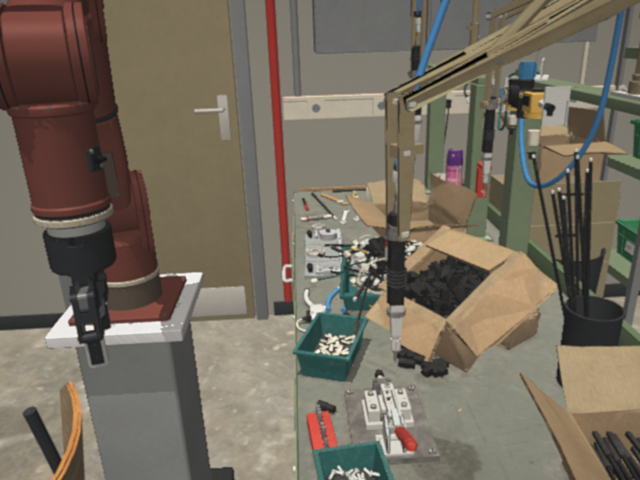

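Run:
```python
from h import *
p=get_image("top")
g=lambda a,b:((a+.5)/5-.5+215,(b+.5)/5-.5+195)
P={"fl":(45,325,.01),"fr":(718,342,.01),"scrLr":(253,127,.01),"scrLf":(245,329,.01),"scrRf":(518,335,.01),"scrRr":(523,136,.01),"railL":(82,120,.024),"railM":(385,127,.024),"railbackL":(50,91,.024),"railbackM":(385,99,.024),"stopLin":(77,200,.022),"stopRin":(693,235,.022),"nest":(633,191,.01),"plug":(130,171,.038),"ring":(407,267,.022),"capL":(95,293,.027),"capR":(653,308,.027),"lipRcorner":(622,266,.022),"lipLcorner":(143,252,.022)}
for k,(a,b,z) in P.items(): print(k,np.round(w(p,g(a,b),z),4),"depth z",np.round(w(p,g(a,b))[2],3))
vs,us=np.mgrid[190:270:2,300:380:2]
for v in range(206,258,3): print(v,[int(1000*w(p,(u,v))[2]) for u in range(300,376,3)])
s=np.array([w(p,(u,v)) for v in range(150,215,4) for u in range(225,320,4)])
print("left rear column heights");
for v in range(170,216,4): print(v,np.round(w(p,(270,v))[0],3),[int(1000*w(p,(u,v))[2]) for u in range(190,330,6)])
```

```text
fl [0.4388 0.3937 0.01  ] depth z 0.001
fr [0.4312 0.0747 0.01  ] depth z 0.009
scrLr [0.5333 0.2958 0.01  ] depth z 0.007
scrLf [0.4371 0.2988 0.01  ] depth z 0.006
scrRf [0.4344 0.1694 0.01  ] depth z 0.012
scrRr [0.5291 0.1671 0.01  ] depth z 0.062
railL [0.535  0.3749 0.024 ] depth z 0.02
railM [0.5318 0.2321 0.024 ] depth z 0.015
railbackL [0.5487 0.3902 0.024 ] depth z 0.025
railbackM [0.545  0.2321 0.024 ] depth z -0.001
stopLin [0.4973 0.3771 0.022 ] depth z 0.015
stopRin [0.4811 0.0871 0.022 ] depth z 0.022
nest [0.5029 0.1148 0.01  ] depth z 0.009
plug [0.5095 0.3497 0.038 ] depth z 0.034
ring [0.4659 0.2215 0.022 ] depth z 0.011
capL [0.4532 0.3672 0.027 ] depth z 0.028
capR [0.4465 0.1062 0.027 ] depth z 0.026
lipRcorner [0.4665 0.1205 0.022 ] depth z 0.011
lipLcorner [0.4728 0.3457 0.022 ] depth z 0.016
206 [2, 1, -1, -1, 2, 41, 47, 25, 7, 65, 1, -1, 0, 4, 6, 67, 2, 2, 4, 67, 62, 64, 86, 86, 35, 32]
209 [-1, -2, 2, 0, -4, 46, 47, 23, 0, 63, 5, 2, 2, 1, 1, 39, 4, 9, 65, 66, 68, 53, 67, 10, 72, 69]
212 [3, 1, 1, 0, 0, 42, 44, 50, 62, 48, 46, 31, 16, 3, 2, 2, 0, 4, 55, 67, 
[... 2158 characters left out ...]
, 48, 39, 88]
190 0.608 [1, 117, 117, 118, 117, 118, 116, 117, 111, 110, 110, 110, 108, 0, 2, -1, -1, 1, -1, 2, 0, 45, 36, 17]
194 0.597 [0, 119, 123, 119, 119, 114, 112, 0, 2, -2, -1, 0, 0, -2, -2, -4, 0, 0, 0, 6, -2, 45, 32, 6]
198 0.588 [1, 4, 2, -1, -2, 0, -1, 1, 1, -1, 0, -1, -2, -1, 0, 3, 3, 1, 1, -4, 0, 43, 25, 4]
202 0.578 [-1, -1, 1, -1, -3, -1, 0, -1, 0, -4, -2, 0, 4, 0, 2, 0, -2, 0, 0, -2, 0, 44, 20, 2]
206 0.568 [2, -1, 2, 0, 1, 2, -1, -1, -3, 2, 0, -2, 1, 4, 0, 2, -2, -2, 0, 1, 0, 42, 11, 67]
210 0.559 [-7, -4, -1, 2, 1, 0, 2, 0, -2, 0, 1, 0, 1, -5, 2, 2, 2, -1, -2, -1, 2, 50, 7, 1]
214 0.549 [-2, 1, -5, 1, 4, 3, 25, 20, 21, 25, 25, 27, 23, 22, -1, 0, -1, 0, 1, 3, 0, 47, 42, 41]
```

The crop shows the ring at crop pixel (407,267), the large steel ring between the scribed lines. The nest is at (633,191) on the right. Three cables 50–70 mm high hang over the right-hand end, with tips near (490,215), (555,175) and (650,250). The ring is at plate (−27,−12) mm. I'll go in for a close wrist view.

jog_arm(deltas=[[4,-3.2,-1,0.04],[8,-6.4,-2,0.08],[12,-9.6,-3,0.12],[16,-12.8,-3,0.16],[20,-16,-3,0.2],[24,-19.2,-3,0.24],[28,-22.4,-3,0.28],[32,-25.6,-3,0.28]], gripper=0)

```text
clock: 1.5
tool_pos: [0.4029, -0.3082, 0.2617]
ee_rot: [3.141, -0.039, 0.001]
contact_force: [0.8, -0.2, 0.3]
opening: -0.002
```

```bash
cat >> h.py <<'E'
YAW=-0.024; O=np.array([.493,.2328])
def PR(): c,s=np.cos(YAW),np.sin(YAW); return np.array([[c,-s],[s,c]])
def pl(X): X=np.asarray(X);return np.r_[PR().T@(X[:2]-O),X[2]] 
def wl(q): return np.r_[O+PR()@np.array(q[:2]),q[2]]
def to(q,world=False):
    "cm deltas + roll to reach plate-frame (x,y) world z"
    s=sense();R=cv2.Rodrigues(np.array(s["ee_rot"]))[0]
    t=np.array(q) if world else wl(q)
    d=R.T@(t-np.array(s["tool_pos"]))*100
    yaw=np.arctan2(R[1,0],R[0,0])
    print("clk",round(s["clock"],2),"pl",np.round(pl(s["tool_pos"]),4),"yaw",round(yaw,3),"F",np.round(s["contact_force"],1),"-> delta",np.round(d,2),"roll",round(yaw-YAW,3)); return d
E
python3 -c "
from h import *
to((.44,.19,.27),True);print(get_image('wrist')['tool_from_camera'])"
```

```text
clk 1.5 pl [-0.0771 -0.543   0.2617] yaw -0.025 F [ 0.8 -0.2  0.3] -> delta [  2.47 -49.89  -0.86] roll -0.001
[[-1.28414924e-04 -9.54326711e-01 -2.98764978e-01  7.71872232e-02]
 [ 9.99999948e-01 -3.37329110e-05 -3.22068201e-04  2.43849582e-04]
 [ 2.97280074e-04 -2.98765004e-01  9.54326665e-01 -1.42504696e-01]
 [ 0.00000000e+00  0.00000000e+00  0.00000000e+00  1.00000000e+00]]
```

jog_arm(deltas=[[1,-5,-0.5,0],[2,-10,-1,0],[2.5,-15,-1,0],[2.5,-20,-1,0],[2.5,-25,-1,0],[2.5,-30,-1,0],[2.5,-35,-1,0],[2.5,-40,-1,0]])

```text
clock: 2.35
tool_pos: [0.4387, 0.0876, 0.2733]
ee_rot: [-3.14, 0.022, -0.007]
contact_force: [1.5, 0.5, 0.2]
opening: -0.0
```

jog_arm(deltas=[[0,-4,0,0],[0,-7,0,0],[0,-9,0,0],[0,-10,0,0],[0,-10,0,0],[0,-10,0,0],[0,-10,0,0],[0,-10,0,0]])

```text
clock: 3.15
tool_pos: [0.4403, 0.1865, 0.2735]
ee_rot: [-3.14, 0.025, -0.007]
contact_force: [-0.7, -0.0, -0.5]
opening: -0.003
```

```bash
cat >> h.py <<'E'
def wrist():
    s=sense();p=get_image("wrist")
    T=np.eye(4);T[:3,:3]=cv2.Rodrigues(np.array(s["ee_rot"]))[0];T[:3,3]=s["tool_pos"]
    M=np.linalg.inv(T@np.array(p["tool_from_camera"]))
    p["rvec"]=cv2.Rodrigues(M[:3,:3])[0];p["tvec"]=M[:3,3];return p
E
python3 -c "
from h import *
to((.44,.19,.27),True)
p=wrist();cv2.imwrite('pics/w1.png',p['frame'][:,:,::-1])
np.savez('w1.npz',**{k:np.array(p[k]) for k in ['frame','depth','camera_matrix','rvec','tvec']})
for n in ['bearing','nest','rail_mid','plug']:
  for d in spot_in(p,n)[:2]: print(n,np.round(d['point']),round(d['conf'],2),np.round(pl(w(p,d['point'])),4))
"
```

```text
clk 3.15 pl [-0.0516 -0.0475  0.2735] yaw -0.016 F [-0.7 -0.  -0.5] -> delta [-0.04 -0.35  0.35] roll 0.008
bearing [270. 176.] 0.86 [-0.0342 -0.0032  0.012 ]
bearing [ 34. 150.] 0.68 [-0.0117  0.2415 -0.0011]
nest [387. 132.] 0.89 [ 0.0099 -0.1191  0.0108]
rail_mid [252. 146.] 0.82 [-0.0043  0.0148  0.0105]
rail_mid [391. 187.] 0.55 [-0.0416 -0.1238  0.0278]
plug [141. 125.] 0.77 [0.0155 0.1124 0.0366]
```

View pics/w1.png

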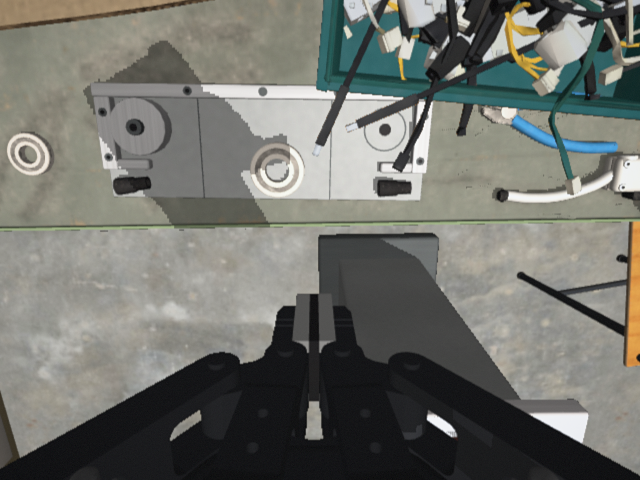

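The wrist view shows the ring at (277,170) inside the scribed lines and the nest at (385,130). The cable tips are at (317,152), (350,127) and (400,165). I'll measure the cables and the gripper's width profile from the depth data.

Run:
```python
from h import *
p=dict(np.load("w1.npz"));D=p["depth"];K=p["camera_matrix"]
v,u=np.mgrid[0:480,0:640];m=(D>0)
R=cv2.Rodrigues(p["rvec"])[0];t=p["tvec"]
C=np.stack([(u-K[0,2])/K[0,0]*D,(v-K[1,2])/K[1,1]*D,D],-1)
W=(C-t)@R
xy=(W[...,:2]-O)@PR();P=np.dstack([xy,W[...,2]])
# cables
for yb in range(-30,-150,-10):
  for xb in range(-40,45,10):
    s=m&(P[...,2]>.035)&(P[...,2]<.12)&(abs(P[...,0]*1e3-xb)<5)&(abs(P[...,1]*1e3-yb)<5)
    if s.sum()>2: print((xb,yb),s.sum(),"z",np.round(np.percentile(P[s][:,2]*1e3,[5,95])),"xmean",np.round(P[s][:,:2].mean(0)*1e3),end="; ")
  print()
# fingers in tool frame
s=sense();T=cv2.Rodrigues(np.array(s["ee_rot"]))[0];Q=(W-np.array(s["tool_pos"]))@T
for z in range(-90,5,8):
  k=m&(abs(Q[...,2]*1e3-z)<4)&(abs(Q[...,1])<.12)&(v>230)&(abs(Q[...,0])<.08)
  if k.any(): print("tool z",z,"y",np.round(np.percentile(Q[k][:,1]*1e3,[1,99])),"x",np.round(np.percentile(Q[k][:,0]*1e3,[1,99])),k.sum())
# plate fit
ring=m&(P[...,2]>.017)&(P[...,2]<.027)&(abs(P[...,1]+.01)<.05)&(P[...,0]<.02)&(P[...,0]>-.058)
print("ring",np.round(P[ring].min(0),4),np.round(P[ring].max(0),4),P[ring].mean(0))
```

```text
(-10, -50) 37 z [52. 55.] xmean [ -7. -49.]; (0, -50) 82 z [53. 57.] xmean [  0. -51.]; (10, -50) 47 z [55. 58.] xmean [  9. -53.]; (20, -50) 3 z [53. 58.] xmean [ 16. -54.]; 
(0, -60) 19 z [51. 58.] xmean [  3. -56.]; (10, -60) 81 z [56. 59.] xmean [ 11. -58.]; (20, -60) 118 z [57. 60.] xmean [ 20. -60.]; (30, -60) 69 z [57. 61.] xmean [ 30. -62.]; (40, -60) 13 z [58. 61.] xmean [ 37. -64.]; 
(10, -70) 3 z [59. 60.] xmean [ 14. -75.]; (20, -70) 13 z [57. 61.] xmean [ 21. -68.]; (30, -70) 58 z [58. 61.] xmean [ 31. -67.]; (40, -70) 123 z [60. 63.] xmean [ 40. -70.]; 
(10, -80) 25 z [57. 62.] xmean [ 13. -78.]; (20, -80) 76 z [58. 63.] xmean [ 18. -81.]; (40, -80) 9 z [40. 56.] xmean [ 44. -81.]; 
(20, -90) 114 z [61. 64.] xmean [ 20. -90.]; (30, -90) 14 z [58. 64.] xmean [ 26. -93.]; (40, -90) 19 z [42. 47.] xmean [ 44. -91.]; 
(20, -100) 56 z [62. 65.] xmean [ 23. -99.]; (30, -100) 76 z [62. 66.] xmean [  27. -101.]; (40, -100) 31 z [42. 46.] xmean [  44. -100.]; 
(20, -110) 6 z [63. 65.] xmean [  24. -107.]; (30, -110) 132 z [64. 67.] xmean [  30. -110.]; (40, -110) 48 z [42. 56.] 
[... 629 characters left out ...]
. -140.]; (30, -140) 64 z [53. 59.] xmean [  30. -143.]; (40, -140) 107 z [45. 69.] xmean [  41. -141.]; 
tool z -90 y [-55.  57.] x [14. 20.] 3300
tool z -82 y [-56.  59.] x [ 7. 19.] 13824
tool z -74 y [-51.  53.] x [-2. 19.] 12881
tool z -66 y [-45.  47.] x [-7. 19.] 7838
tool z -58 y [-38.  40.] x [-7. 14.] 9328
tool z -50 y [-33.  35.] x [-8. 15.] 5209
tool z -42 y [-26.  28.] x [-5. 15.] 1556
tool z -34 y [-11.  14.] x [-10.  13.] 1259
tool z -26 y [-12.  14.] x [ 7. 13.] 973
tool z -18 y [-12.  14.] x [ 7. 13.] 848
tool z -10 y [-12.  14.] x [ 7. 12.] 659
tool z -2 y [-6. 12.] x [ 7. 12.] 79
ring [-0.0541 -0.0367  0.017 ] [-0.0006  0.0161  0.0249] [-0.02660796 -0.01060811  0.02212542]
```

Ring at plate (−27,−10.5). The cables overhang the slide path, so I'll go slowly there and watch the force. First step is to descend in front of the ring.

```bash
python3 -c "
from h import *
to((-.078,-.0105,.013))"
```

```text
clk 3.4 pl [-0.0518 -0.0467  0.2735] yaw -0.014 F [-0.6 -0.2 -0.1] -> delta [-2.7  -3.6  26.05] roll 0.01
```

jog_arm(deltas=[[-1.4,-1.8,2,0.01],[-2.7,-3.6,6,0.01],[-2.7,-3.6,10,0.01],[-2.7,-3.6,14,0.01],[-2.7,-3.6,18,0.01],[-2.7,-3.6,21,0.01],[-2.7,-3.6,22,0.01],[-2.7,-3.6,22,0.01]])

```text
clock: 4.2
tool_pos: [0.4138, 0.2239, 0.0527]
ee_rot: [-3.14, 0.038, -0.003]
contact_force: [0.3, 0.4, -0.1]
opening: -0.003
```

```bash
python3 -c "
from h import *
to((-.078,-.0105,.013))
p=wrist();cv2.imwrite('pics/w2.png',p['frame'][:,:,::-1])
print(spot_in(p,'bearing')[:2])"
```

```text
clk 4.2 pl [-0.0789 -0.0108  0.0527] yaw -0.024 F [ 0.3  0.4 -0.1] -> delta [ 0.09 -0.02  3.97] roll -0.0
[{'point': [330.6, 190.9], 'conf': 0.84}, {'point': [296.1, 113.2], 'conf': 0.36}]
```

jog_arm(deltas=[[0,0,1.5,0],[0,0,3,0],[0,0,3.9,0],[0,0,3.9,0],[0.5,0,3.9,0],[1,0,3.9,0],[1.5,0,3.9,0],[2,0,3.9,0]])

```text
clock: 5.1
tool_pos: [0.4362, 0.2244, 0.0161]
ee_rot: [-3.139, 0.039, -0.009]
contact_force: [-1.2, 0.2, 1.1]
opening: -0.002
```

```bash
python3 -c "
from h import *
to((-.025,-.0105,.013))"
```

```text
clk 5.1 pl [-0.0566 -0.0098  0.0161] yaw -0.025 F [-1.2  0.2  1.1] -> delta [3.16 0.07 0.33] roll -0.001
```

View pics/w2.png

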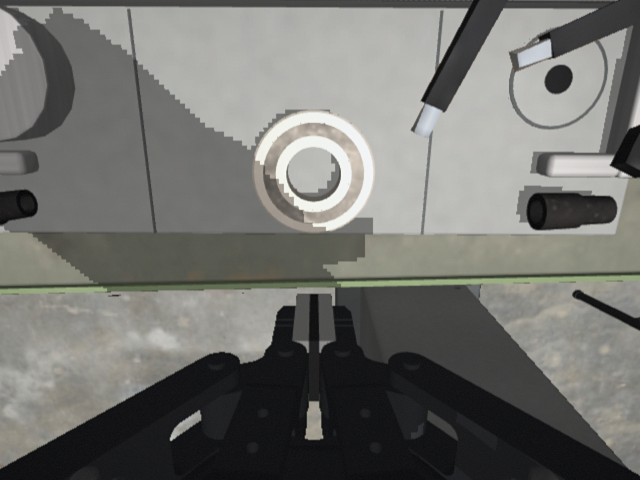

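The ring is centred ahead of the fingers at (314,170), and contact has begun. I'll push it to the rail.

jog_arm(deltas=[[0.5,0,0.1,0],[1,0,0.2,0],[1.5,0,0.2,0],[2,0,0.2,0],[2.4,0,0.2,0],[2.7,0,0.2,0],[2.9,0,0.2,0],[3.0,0,0.2,0]])

```text
clock: 5.9
tool_pos: [0.4663, 0.2236, 0.0143]
ee_rot: [-3.139, 0.039, -0.009]
contact_force: [0.0, 0.3, -1.0]
opening: -0.003
```

```bash
cat >> h.py <<'E'
def ring(p):
    D=p["depth"];K=p["camera_matrix"];v,u=np.mgrid[0:480,0:640]
    C=np.stack([(u-K[0,2])/K[0,0]*D,(v-K[1,2])/K[1,1]*D,D],-1)
    W=(C-np.ravel(p["tvec"]))@cv2.Rodrigues(np.array(p["rvec"]))[0]
    return np.dstack([(W[...,:2]-O)@PR(),W[...,2]])
E
python3 -c "
from h import *
to((-.025,-.0105,.013))
p=wrist();cv2.imwrite('pics/w3.png',p['frame'][:,:,::-1])
for d in spot_in(p,'bearing')[:2]: print(d,pl(w(p,d['point'],.022)))"
```

```text
clk 5.9 pl [-0.0264 -0.0098  0.0143] yaw -0.025 F [ 0.   0.3 -1. ] -> delta [0.14 0.07 0.13] roll -0.001
{'point': [325.2, 249.5], 'conf': 0.58} [ 0.00414576 -0.01423438  0.022     ]
{'point': [237.1, 246.1], 'conf': 0.27} [0.00542536 0.01737587 0.022     ]
```

jog_arm(deltas=[[0.1,0,0,0],[0.2,0,0,0],[0.3,0,0,0],[0.35,0,0,0],[0.4,0,0,0],[0.4,0,0,0],[0.4,0,0,0],[0.4,0,0,0]])

```text
clock: 6.8
tool_pos: [0.4684, 0.2236, 0.0141]
ee_rot: [-3.14, 0.037, -0.004]
contact_force: [-9.8, -0.7, 6.6]
opening: 0.0
```

```bash
python3 -c "
from h import *
to((-.025,-.0105,.013))
p=wrist();cv2.imwrite('pics/w3.png',p['frame'][60:,:,::-1])"
```

```text
clk 6.8 pl [-0.0244 -0.0098  0.0141] yaw -0.024 F [-9.8 -0.7  6.6] -> delta [-0.06  0.07  0.11] roll 0.0
```

View pics/w3.png

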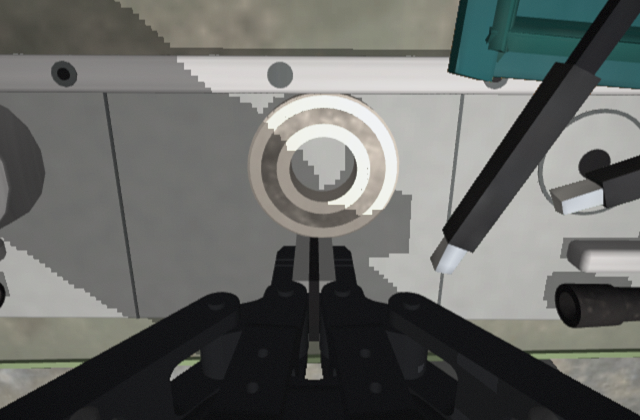

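The ring is against the rail at pixel (323,165), at y about −13 mm and with 10 N contact, well inside the scribed lines. Next I'll go round to its left side and yaw the tool 0.1 rad so the push leans it slightly into the rail.

jog_arm(deltas=[[-1,0,-0.1,0],[-2.2,0,-0.1,0],[-2.6,-2,-0.1,-0.05],[-2.6,-4,-0.1,-0.1],[-1.5,-4.5,-0.1,-0.1],[0,-4.5,-0.1,-0.1],[2,-4.5,-0.1,-0.1],[3.4,-4.5,-0.1,-0.1]])

```text
clock: 7.65
tool_pos: [0.5049, 0.2671, 0.0153]
ee_rot: [-3.138, -0.117, -0.006]
contact_force: [0.4, -1.2, 0.4]
opening: 0.0
```

```bash
python3 -c "
from h import *
to((.01,.0,.013))"
```

```text
clk 7.65 pl [0.011  0.0346 0.0153] yaw 0.075 F [ 0.4 -1.2  0.4] -> delta [-0.45  3.43  0.23] roll 0.099
```

jog_arm(deltas=[[-0.05,0.5,0.1,0],[-0.1,1,0.1,0],[-0.15,1.6,0.1,0],[-0.2,2.2,0.1,0],[-0.28,2.8,0.1,0],[-0.34,3.4,0.1,0],[-0.4,4.0,0.1,0],[-0.45,4.5,0.1,0]])

```text
clock: 8.45
tool_pos: [0.5038, 0.2213, 0.0143]
ee_rot: [-3.138, -0.117, -0.006]
contact_force: [-0.4, 1.8, -0.8]
opening: -0.002
```

```bash
python3 -c "
from h import *
to((.01,-.03,.014))
p=wrist();cv2.imwrite('pics/w4.png',p['frame'][:,:,::-1])"
```

```text
clk 8.45 pl [ 0.011  -0.0112  0.0143] yaw 0.075 F [-0.4  1.8 -0.8] -> delta [-0.29  1.86  0.03] roll 0.099
```

View pics/w4.png

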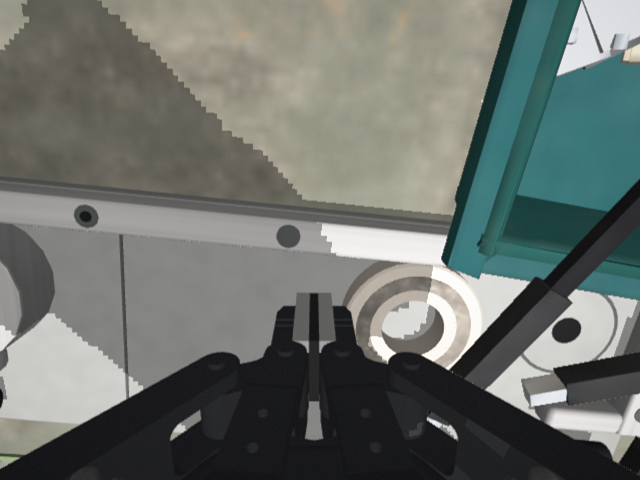

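The ring slides along the rail under about 2 N, with its centre at pixel (413,320). Next is a slow approach to the first cable, watching the force.

jog_arm(deltas=[[-0.02,0.2,0,0],[-0.04,0.4,0,0],[-0.06,0.6,0,0],[-0.08,0.8,0,0],[-0.1,1.0,0,0],[-0.12,1.2,0,0],[-0.13,1.3,0,0],[-0.13,1.3,0,0]])

```text
clock: 9.3
tool_pos: [0.5035, 0.2072, 0.0142]
ee_rot: [-3.139, -0.116, -0.006]
contact_force: [-0.3, 1.0, 0.2]
opening: 0.0
```

jog_arm(deltas=[[-0.01,0.1,0,0],[-0.02,0.2,0,0],[-0.03,0.3,0,0],[-0.04,0.4,0,0],[-0.05,0.5,0,0],[-0.06,0.6,0,0],[-0.06,0.6,0,0],[-0.06,0.6,0,0]])

```text
clock: 10.1
tool_pos: [0.5034, 0.201, 0.0142]
ee_rot: [-3.139, -0.115, -0.006]
contact_force: [0.3, 0.3, 1.0]
opening: 0.0
```

```bash
python3 -c "
from h import *
to((.01,-.04,.014))
p=wrist();P=ring(p)
s=(P[...,2]>.04)&(P[...,2]<.07)&(P[...,1]<-.04)&(P[...,1]>-.075)
for x in (0,10,20,30): 
  k=s&(abs(P[...,0]*1e3-x)<3)
  print(x,k.sum(),np.round(np.percentile(P[k][:,1:]*1e3,[2,50,98],axis=0),0).tolist() if k.any() else '')
"
```

```text
clk 10.1 pl [ 0.0111 -0.0316  0.0142] yaw 0.073 F [0.3 0.3 1. ] -> delta [-0.2   0.83  0.02] roll 0.097
0 0 
10 305 [[-69.0, 65.0], [-65.0, 69.0], [-57.0, 70.0]]
20 809 [[-57.0, 41.0], [-50.0, 62.0], [-41.0, 70.0]]
30 1153 [[-69.0, 52.0], [-62.0, 60.0], [-55.0, 69.0]]
```

jog_arm(deltas=[[-0.02,0.2,0,0],[-0.04,0.4,0,0],[-0.06,0.6,0,0],[-0.08,0.8,0,0],[-0.1,1.0,0,0],[-0.1,1.0,0,0],[-0.1,1.0,0,0],[-0.1,1.0,0,0]])

```text
clock: 10.95
tool_pos: [0.5031, 0.1907, 0.0141]
ee_rot: [3.139, 0.115, 0.005]
contact_force: [-0.5, 0.0, 0.6]
opening: 0.0
```

```bash
python3 -c "
from h import *
to((.01,-.05,.014))
p=wrist();cv2.imwrite('pics/w5.png',p['frame'][:,:,::-1])"
```

```text
clk 10.95 pl [ 0.0111 -0.0419  0.0141] yaw 0.073 F [-0.5  0.   0.6] -> delta [-0.19  0.8   0.01] roll 0.097
```

View pics/w5.png

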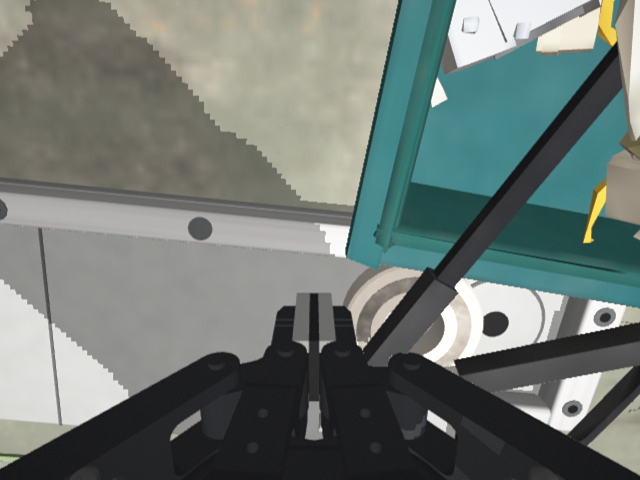

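The cable at (400,330) already overlaps the knuckle with no force, so it seems not to resist. I'll continue carefully.

jog_arm(deltas=[[-0.02,0.2,0,0],[-0.04,0.4,0,0],[-0.06,0.6,0,0],[-0.08,0.8,0,0],[-0.1,1.0,0,0],[-0.1,1.0,0,0],[-0.1,1.0,0,0],[-0.1,1.0,0,0]])

```text
clock: 11.8
tool_pos: [0.5029, 0.1804, 0.014]
ee_rot: [3.139, 0.115, 0.005]
contact_force: [0.6, -0.7, 0.6]
opening: 0.002
```

jog_arm(deltas=[[-0.02,0.2,0,0],[-0.04,0.4,0,0],[-0.06,0.6,0,0],[-0.08,0.8,0,0],[-0.1,1.0,0,0],[-0.1,1.0,0,0],[-0.1,1.0,0,0],[-0.1,1.0,0,0]])

```text
clock: 12.6
tool_pos: [0.5026, 0.1702, 0.014]
ee_rot: [3.139, 0.115, 0.005]
contact_force: [0.1, -1.3, 0.0]
opening: 0.003
```

```bash
python3 -c "
from h import *
to((.01,-.078,.014))"
```

```text
clk 12.6 pl [ 0.0111 -0.0623  0.014 ] yaw 0.073 F [ 0.1 -1.3  0. ] -> delta [-0.26  1.55  0.  ] roll 0.097
```

jog_arm(deltas=[[-0.02,0.2,0,0],[-0.04,0.4,0,0],[-0.07,0.7,0,0],[-0.1,1.0,0,0],[-0.12,1.2,0,0],[-0.14,1.4,0,0],[-0.14,1.4,0,0],[-0.14,1.4,0,0]])

```text
clock: 13.4
tool_pos: [0.5022, 0.1559, 0.014]
ee_rot: [3.138, 0.115, 0.005]
contact_force: [-0.1, -1.2, 0.1]
opening: 0.002
```

jog_arm(deltas=[[-0.01,0.1,0,0],[-0.02,0.2,0,0],[-0.03,0.3,0,0],[-0.03,0.3,0,0],[-0.03,0.3,0,0],[-0.03,0.3,0,0],[-0.03,0.3,0,0],[-0.03,0.3,0,0]])

```text
clock: 14.2
tool_pos: [0.5021, 0.1532, 0.0141]
ee_rot: [3.139, 0.115, 0.005]
contact_force: [-0.4, 4.3, -0.4]
opening: 0.0
```

```bash
python3 -c "
from h import *
to((.01,-.078,.014))
p=wrist();cv2.imwrite('pics/w6.png',p['frame'][:,:,::-1])"
```

```text
clk 14.2 pl [ 0.0111 -0.0793  0.0141] yaw 0.073 F [-0.4  4.3 -0.4] -> delta [-0.09 -0.14  0.  ] roll 0.097
```

View pics/w6.png

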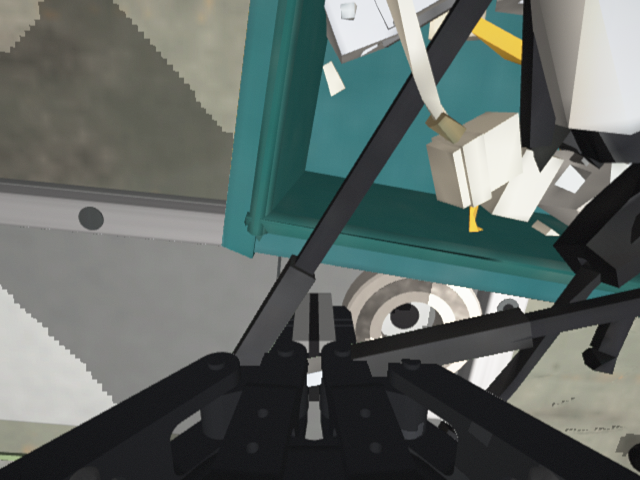

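The ring at (413,320) is at the stop, with the force rising to 4 N. I'll nudge once more to confirm, then back off and look.

jog_arm(deltas=[[0,0.1,0,0],[0,0.15,0,0],[0,0.15,0,0],[0,0.15,0,0],[0,0.15,0,0],[0,0.15,0,0],[0,0.15,0,0],[0,0.15,0,0]])

```text
clock: 15.05
tool_pos: [0.5023, 0.153, 0.0143]
ee_rot: [-3.139, -0.116, -0.006]
contact_force: [-0.4, 6.3, -0.5]
opening: 0.002
```

jog_arm(deltas=[[0.05,-0.5,0,0],[0.2,-2,0,0],[0.3,-3,-1,0],[0.3,-3.5,-4,0],[0.3,-3.5,-8,0],[0.3,-5,-12,0],[0.3,-8,-16,0],[0.3,-10,-18,0]])

```text
clock: 15.85
tool_pos: [0.4977, 0.2549, 0.199]
ee_rot: [-3.137, -0.117, -0.013]
contact_force: [0.3, 0.6, -0.3]
opening: 0.001
```

```bash
python3 -c "
from h import *
to((.01,-.078,.014))
for q,n in ((wrist(),'w7'),(get_image('top'),'t7')):
  for nm in ('bearing','nest','cap_right'):
    for d in spot_in(q,nm)[:2]: print(n,nm,np.round(d['point']),round(d['conf'],2),np.round(pl(w(q,d['point'],.022)),4))
  c=px(q,wl((.0,-.1,.01)))[0].astype(int);h=60 if n=='t7' else 130
  h=35 if n=='t7' else 110
  f=q['frame'][max(c[1]-h,0):c[1]+h,max(c[0]-h,0):c[0]+h];cv2.imwrite('pics/%s.png'%n,cv2.resize(f,(400,400),interpolation=cv2.INTER_CUBIC)[:,:,::-1])
a=[cv2.imread('pics/%s.png'%n) for n in('w7','t7')];cv2.imwrite('pics/both.png',np.hstack(a))"
```

```text
clk 15.85 pl [0.0042 0.0222 0.199 ] yaw 0.075 F [ 0.3  0.6 -0.3] -> delta [-0.56 10.06 18.48] roll 0.099
w7 bearing [485. 225.] 0.95 [ 0.0086 -0.1207  0.022 ]
w7 bearing [ 53. 209.] 0.85 [-0.0135  0.237   0.022 ]
w7 nest [479. 227.] 0.6 [ 0.0066 -0.1161  0.022 ]
w7 cap_right [476. 280.] 0.77 [-0.0413 -0.1242  0.022 ]
t7 bearing [336. 236.] 0.63 [ 0.0045 -0.1045  0.022 ]
t7 bearing [190. 240.] 0.47 [-0.0147  0.2374  0.022 ]
t7 nest [342. 230.] 0.66 [ 0.0195 -0.1183  0.022 ]
```

View pics/both.png

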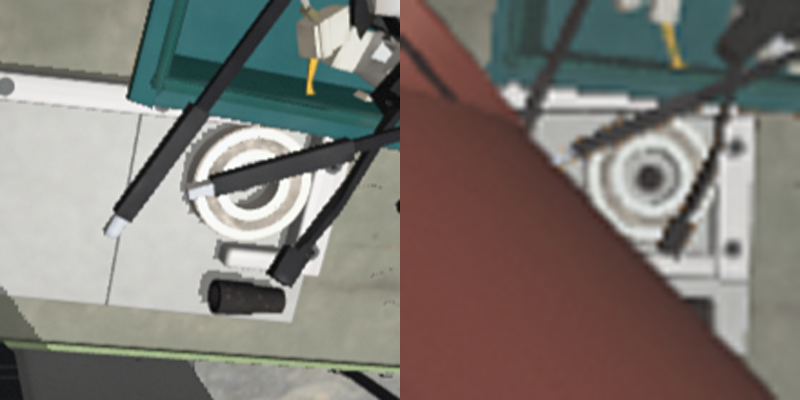

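The left panel (wrist) shows the ring in the corner pocket, touching the stop side, with the cap undisturbed. In the right panel (top) the nest's centre hole at (650,180) is concentric with the bore. I'll do a numeric check of the ring centre.

```bash
python3 -c "
from h import *
from scipy.optimize import least_squares
p=wrist();P=ring(p);X=P.reshape(-1,3)
g=(X[:,2]<.0155)&(X[:,2]>.004);b=(X[:,2]>.0175)&(X[:,2]<.027)
best=[]
for x in np.arange(.004,.018,.0005):
  for y in np.arange(-.126,-.106,.0005):
    r=np.hypot(X[:,0]-x,X[:,1]-y)
    best.append((((r<.027)&(r>.018)&b).sum()-((r<.027)&(r>.018)&g).sum()-((r>.027)&(r<.032)&b).sum()+((r>.027)&(r<.032)&g).sum(),x,y))
best.sort(reverse=True);print(np.round(best[:4],4))
# rail face and stop face from heights
k=(X[:,2]>.02)&(X[:,2]<.028)&(X[:,1]<-.0)&(X[:,1]>-.055)&(X[:,0]>.03)&(X[:,0]<.06);print('rail',np.percentile(X[k][:,0],[1,99]))
k=(X[:,2]>.018)&(X[:,2]<.027)&(X[:,0]<-.005)&(X[:,0]>-.016)&(X[:,1]<-.138)&(X[:,1]>-.17);print('stop',np.percentile(X[k][:,1],[1,99]))
"
```

```text
[[ 1.757e+03  1.250e-02 -1.170e-01]
 [ 1.741e+03  1.250e-02 -1.175e-01]
 [ 1.737e+03  1.250e-02 -1.165e-01]
 [ 1.736e+03  1.200e-02 -1.170e-01]]
rail [0.03992111 0.05177041]
stop [-0.15824314 -0.14310997]
```

```bash
python3 -c "
from h import *
print(finish_job())"
```

```text
the job is handed in; nothing more can be done
None
```

The bearing ring sits in the open right-hand corner, touching the rail and the end stop. The job is handed in, and no verdict comes back.

- **What I did:** With the fingers shut I pushed the ring straight back to the rail at y ≈ −13 mm, between the scribed lines, and felt about 10 N at contact. I then slid it along the rail from its left side with a slight lean into the rail. I stopped when the force rose to about 6 N at the end stop and backed away; the arm had used about 16 s by then.
- **Final position:** A fit to the wrist camera's depth puts the ring's centre at plate (12.5, −117) mm, against a target of (13, −118). In that view the rail face is at 40 mm and the stop face at about −143 mm, so the ring is touching both.
- **Disagreements:** The detector's rough centres were up to about 16 mm off, because the cables and the arm hid part of the ring. I trusted the depth fit and the contact forces over them.
- **Cables:** Cables from the teal bin hang over that corner. The fingers passed through where they are, with no force felt.
- **Other things:** In the last pictures the right-hand end cap looks unmoved. I did not measure the other things again, but nothing came near them.

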